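# Set up the stamping mat on the library desk

### The arm

A 7-joint arm with a two-finger parallel gripper is mounted at the origin on the work surface. World frame = base frame: x ahead of the robot, y to its left, z up, the work surface at z = 0. Lengths are in m, angles in rad, forces in N, time in s.
With the tool pointing down it reaches from about 0.4 to 0.85 m from the base axis. Payload 4.5 kg.
Tool frame: the origin (TCP) lies midway between the tips of the shut fingers; the grasp point (between the pads) lies 19 mm behind it; z points along the fingers, y is the line along which they close (so a half turn about z gives the same grasp; the last joint's range is limited). The gripper opens to 85 mm and grips with 20 to 120 N. Pads are 22 mm wide; open, the fingers measure 114 mm over their backs; the gripper's body (76 mm by 85 mm) begins 54 mm behind the grasp point. The pads swing forward as they close: fully open they stand 13 mm farther back than shut.
Start: joints at [-1.312, 0.689, -0.195, 1.565, 0.157, 0.902, -0.215], TCP at [0.139, 0.609, 0.231] pointing down, gripper open.
Joint ranges: [-3.01, 3.01], [-0.46, 2.08], [-1.47, 1.51], [0.13, 2.56], [-1, 4.14], [0.04, 2.09], [-2.66, 2.66]. Speed limits (rad/s): [2.57, 2.57, 3.14, 3.14, 3.14, 3.14, 3.14].

### API

Orientations are given as a 3x3 rotation matrix whose columns are the frame's x, y, z axes.
In Python, from rig import ctrl gives the robot as it stands. Calls block until the motion is done:
- ctrl.move_to(position, orientation): joint-space move of the TCP to a pose.
- ctrl.movel(position, vel=0.15, rot=None): straight line of the TCP; rot=None keeps the orientation; vel is the mean speed in m/s.
- ctrl.movej(angles): joint-space move.
- ctrl.move_gripper(opening): opening from 0.0 (shut) to 1.0 (fully open); the grip force is fixed at half the most; returns when the fingers have stopped.
- ctrl.sleep(seconds).
- ctrl.solve_ik(position, orientation): joint angles nearest the present ones, or None.
- ctrl.state(): the state.
- ctrl.read_camera(name): name is "scene" or "top" or "wrist"; returns (picture, depth): 480x640x3 uint8, blue, green, red; 480x640 float32, m along the optical axis (not along the pixel's ray), 0 where there is no reading.
- ctrl.camera_info(name): a dict with "mtx" (3x3 intrinsics, pixels), "rvec" (rotation vector, rad) and "tvec" (3), from world to camera coordinates, as OpenCV has them. Camera axes: x right, y down, z forward; pixel columns grow to the right and rows downward; lengths in m; the calibration is good to about 2 mm. A picture is of the moment at which its call begins: read the wrist's pose just before it. camera_info takes no time and is no camera call; for the wrist camera it gives the pose at the moment of the call.
A pose or a line that the arm cannot do raises ctrl.IKError and nothing moves.
- ctrl.hand_in(): hands the job in; it is judged then, once.
Trained networks look in the newest picture that a camera, given by its name, has taken for a name from the list of things; names that differ only in an ending like _2 or _b are one class to them, and where a whole thing is asked for, a point or a joint stands for the part that bears it (a point fixed in the world has none). Each returns a list of dicts, best first, with "confidence" (0 to 1); they miss things now and then, are a little off and sometimes report something else, mostly with a low value. They report only what shows in the picture. A call takes as long as a camera call. They do not tell look-alikes from the thing itself.
- ctrl.look_for(name, camera): "centre" ([x, y, z] in m, in world coordinates, good to about 4 mm: the middle of the surface that is visible of it).
- ctrl.pinpoint(name, camera): "centre" ([x, y, z] in m, in world coordinates, good to about 4 mm: a listed point, or the origin of a listed thing).
The state is a dict: "clock": time; "joint_positions": joint angles; "joint_velocities": joint speeds; "tau": joint torques, N m; "ee_pos": TCP position; "tool_rot": TCP orientation; "contact_force": force on the tool from outside, world axes, zero at the start; "moment": the same for the moment, N m; "opening": opening from 0.0 (shut) to 1.0 (fully open); "grasp_force": force on a finger pad.
Only numpy, scipy, OpenCV 4.12 (cv2) and the standard library are available. Lean on these libraries where they do the work, as an engineer would, in place of code of your own. Each camera call takes 0.05 s, during which the arm holds its last target. There are 200 camera calls.

### The job

Get the library desk ready for stamping books: on the grey mat, stand the orange pen cup in the middle of the round cork coaster and the blue-handled stamp in the middle of the square green coaster. Lay the red stamp pad flat on the mat midway between the two coasters, its long side square to the mat's long edges, and then stand the red-handled stamp upright on the middle of that red pad. Leave the blue stamp pad, the mug and the pile of books where they are.

Things in the scene. Friction and masses are not known exactly. Their poses are not given: they have to be found in the camera images.
- mat: thin grey desk mat, fixed to the desk, 130 (x) by 380 (y) by 3 mm thick. Origin: centre of its underside, on the desk. Its x axis runs across its short way, its y axis along its length. The two coasters lie on its long centre line, 125 mm to either side of its centre, so the mat's centre is the point midway between them; which coaster is at which end varies.
- cork_coaster: round light-brown cork coaster, 90 mm across, 5 mm thick, fixed on the mat (its top is 8 mm above the desk). Origin: centre of its underside, on the top of the mat.
- green_coaster: square green coaster, 85 by 85 mm, 5 mm thick, fixed on the mat (its top is 8 mm above the desk). Origin: centre of its underside, on the top of the mat.
- pen_cup: orange empty pen cup, a straight round plastic cup open at the top, 56 mm outside diameter, 90 mm high, wall 3 mm, about 130 g, loose. Origin: centre of its underside; z up.
- red_pad: stamp pad: flat black case with a red top face, 100 (x) by 60 (y) by 19 mm high, about 140 g, loose. Origin: centre of its underside; x along its long side.
- red_stamp: hand stamp with a red handle: wooden base 50 (x) by 30 (y) by 24 mm high, thin neck, then an upright round red handle 26 mm in diameter from 36 to 86 mm above its foot, about 100 g, loose. Origin: centre of its underside; z up through the handle.
- blue_stamp: hand stamp like the other one but with a blue handle: base 50 (x) by 30 (y) by 24 mm high, handle 26 mm in diameter from 36 to 86 mm above its foot, about 100 g, loose. Origin: centre of its underside; z up through the handle.
- blue_pad: stamp pad like the other one but with a blue top face, 100 (x) by 60 (y) by 19 mm high, loose; to be left alone. Origin: centre of its underside.
- mug: white ceramic mug, 80 mm rim diameter, 95 mm high, with a handle towards its +y, loose; to be left alone. Origin: centre of its underside.
- books: pile of three paperbacks lying flat, about 110 (x) by 178 (y) by 68 mm high in all, one loose body; to be left alone. Origin: centre of its underside.
Mind the look-alikes: they are no part of the job. What is shaped like the red_stamp but pink or purple is not meant.

How it is judged:
At the end, for the whole second after the job is handed in: Pen cup on cork coaster, blue stamp on green coaster, red pad on the mat midway between them, red stamp on red pad: each within 15 mm of centre, within 0.1 rad of upright, released, at rest; red pad's long side within 0.2 rad of the mat's short direction (horizontal distance between pen_cup and cork_coaster below 0.015 m and z of pen_cup in the frame of cork_coaster between 0.002 and 0.008 m and angle between each of pen_cup, blue_stamp, red_pad, red_stamp's own z axis and vertical below 0.1 rad and linear speed of each of pen_cup, blue_stamp, red_pad, red_stamp below 0.02 m/s and angular speed of each of pen_cup, blue_stamp, red_pad, red_stamp below 0.2 rad/s and horizontal distance between blue_stamp and green_coaster below 0.015 m and z of blue_stamp in the frame of green_coaster between 0.002 and 0.008 m and horizontal distance between red_pad and mat below 0.015 m and z of red_pad in the frame of mat between 0.001 and 0.006 m and angle between the x axis of red_pad and the x axis of mat, either way round below 0.2 rad and horizontal distance between red_stamp and red_pad below 0.015 m and z of red_stamp in the frame of red_pad between 0.016 and 0.022 m); the robot touches nothing.
It fails at once if the blue stamp pad is disturbed (moved more than 15 mm) (distance of blue_pad from where it was at the start of the episode above 0.015 m).
It fails at once if the mug is disturbed (moved more than 15 mm) (distance of mug from where it was at the start of the episode above 0.015 m).
It fails at once if the pile of books is disturbed (moved more than 15 mm) (distance of books from where it was at the start of the episode above 0.015 m).
It also fails if it takes over 104 s, if anything falls off the work surface, if the arm or the gripper's body presses on something with over 40 N, if the wrist force passes 120 N, or if a joint passes its speed limit or range.

## Working session

There is one attempt and no reset: what is moved stays moved. The work goes in short steps, each a Python script; the robot and the scene stay as the last script left them, time stands still between calls to the robot, and variables do not carry over. Pictures are saved under pics/ and viewed, at most 14 in all, crops included, and the job is handed in when it is done.

```bash
mkdir -p pics; ls; python3 - <<'E'
from rig import ctrl
import cv2, numpy as np
for n in ["scene","top"]:
    im,d=ctrl.read_camera(n); cv2.imwrite(f"pics/{n}0.png",im)
    i=ctrl.camera_info(n); print(n,i["mtx"].round(0).tolist(),i["rvec"],i["tvec"])
for n in "mat cork_coaster green_coaster pen_cup red_pad red_stamp blue_stamp blue_pad mug books".split():
    for r in ctrl.pinpoint(n,"top")[:4]: print(n,np.round(r["centre"],3),round(r["confidence"],2))
print(ctrl.state()["clock"])
E
```

```text
pics
scene [[468.0, 0.0, 321.0], [0.0, 468.0, 241.0], [0.0, 0.0, 1.0]] [ 2.02822543  1.30574771 -0.55350457] [-0.22543502 -0.2600763   1.41100994]
top [[607.0, 0.0, 317.0], [0.0, 607.0, 241.0], [0.0, 0.0, 1.0]] [ 2.15091571 -2.20526688  0.07739018] [0.03757677 0.45299783 1.31126186]
mat [ 0.636 -0.044  0.003] 0.75
cork_coaster [0.659 0.078 0.006] 0.91
green_coaster [ 0.62  -0.167  0.002] 0.56
pen_cup [ 0.605 -0.358  0.002] 0.86
red_pad [ 0.472  0.103 -0.001] 0.81
red_stamp [ 0.376 -0.012 -0.   ] 0.75
red_stamp [ 0.463 -0.07   0.001] 0.59
red_stamp [ 0.448 -0.176  0.001] 0.58
blue_stamp [ 0.633  0.383 -0.001] 0.19
mug [0.634 0.382 0.   ] 0.69
books [ 0.259 -0.375  0.001] 0.93
0.6
```

View pics/top0.png

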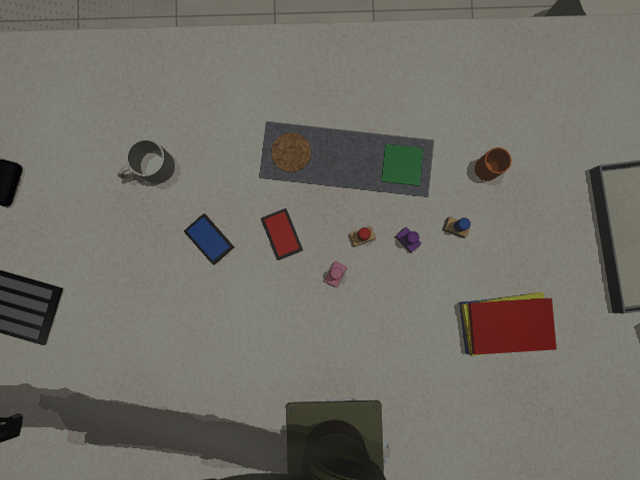

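View pics/scene0.png

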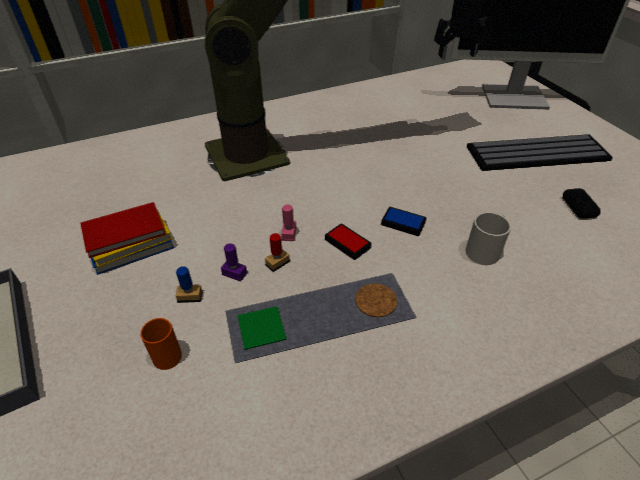

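The top view shows the real red stamp at (363,236) and the blue stamp at (460,226). The purple (408,239) and pink (336,273) ones are decoys. The red pad is at (282,233), the cup at (493,163), the cork coaster at (291,153) and the green coaster at (403,165). Next I'll measure them by colour at their known heights.

```bash
cat > h.py <<'E'
from rig import ctrl
import cv2, numpy as np
def to_world(px,z,info):
    R,_=cv2.Rodrigues(np.array(info["rvec"],float)); t=np.array(info["tvec"],float).ravel()
    p=cv2.undistortPoints(np.array(px,float).reshape(-1,1,2),np.array(info["mtx"]),None).reshape(-1,2)
    ray=np.c_[p,np.ones(len(p))]@R; c=-R.T@t
    return c+ray*((z-c[2])/ray[:,2])[:,None]
HS={"red":((172,150,60),(179,255,255),(0,150,60),(4,255,255)),"blue":((105,150,40),(125,255,255)),
    "green":((50,150,40),(75,255,255)),"orange":((5,170,50),(10,255,255)),"cork":((8,90,50),(20,255,200))}
def blob(im,col,px,r=45):
    """largest blob of a colour within r pixels of px -> contour, mask"""
    hsv=cv2.cvtColor(im,cv2.COLOR_BGR2HSV); h=HS[col]; m=cv2.inRange(hsv,h[0],h[1])
    if len(h)>2: m|=cv2.inRange(hsv,h[2],h[3])
    w=np.zeros_like(m); cv2.circle(w,tuple(int(v) for v in px),r,255,-1); m&=w
    c=max(cv2.findContours(m,cv2.RETR_EXTERNAL,cv2.CHAIN_APPROX_NONE)[0],key=cv2.contourArea)
    return c
def rect(im,info,col,px,z,r=45):
    """centre, size and yaw of the long side, measured on the plane z"""
    w=to_world(blob(im,col,px,r).reshape(-1,2),z,info)[:,:2]
    c,s,a=cv2.minAreaRect((w*1000).astype(np.float32))
    if s[0]<s[1]: a+=90
    return np.array(c)/1000,sorted(s),np.radians(a)
def down(yaw):
    """tool down, closing axis y along yaw"""
    y=np.array([np.cos(yaw),np.sin(yaw),0]); z=np.array([0,0,-1.]); return np.c_[np.cross(y,z),y,z]
def best(p,yaw):
    """half-turn choice keeping the joints nearest to the present ones"""
    q0=np.array(ctrl.state()["joint_positions"]); o=[]
    for a in (yaw,yaw+np.pi):
        q=ctrl.solve_ik(p,down(a))
        if q is not None: o.append((np.abs(np.array(q)-q0).max(),a))
    return min(o)[1]
def st(): 
    s=ctrl.state(); print("t %.1f"%s["clock"],np.round(s["ee_pos"],3),"open %.2f grip %.0f"%(s["opening"],s["grasp_force"]),"F",np.round(s["contact_force"],1))
def pick(xy,z,yaw,opening,up):
    ctrl.move_gripper(opening); a=best([*xy,up],yaw)
    ctrl.move_to([*xy,up],down(a)); ctrl.movel([*xy,z],vel=0.12); st()
    ctrl.move_gripper(0.0); st(); ctrl.movel([*xy,up],vel=0.15); st()
def place(xy,z,yaw,up,opening=1.0):
    a=best([*xy,up],yaw); ctrl.move_to([*xy,up],down(a)); st()
    ctrl.movel([*xy,z+0.02],vel=0.15); ctrl.movel([*xy,z],vel=0.04); st()
    ctrl.move_gripper(opening); ctrl.sleep(0.2); ctrl.movel([*xy,up],vel=0.15); st()
E
python3 - <<'E'
from h import *
im=cv2.imread("pics/top0.png"); i=ctrl.camera_info("top")
for n,c,px,z,r in [("cork","cork",(291,153),.008,25),("green","green",(403,165),.008,40),("rpad","red",(282,233),.019,35),
  ("rstamp","red",(363,236),.08,14),("bstamp","blue",(461,225),.08,14),("cup","orange",(493,163),.045,30)]:
    p,s,a=rect(im,i,c,px,z,r); print(n,p.round(4),np.round(s),round(a,3))
hsv=cv2.cvtColor(im,cv2.COLOR_BGR2HSV)
for p in [(157,493),(146,497),(236,363),(226,460),(152,291),(150,348)]: print(p,hsv[p])
# cup rim: highest points in depth
_,d=ctrl.read_camera("top"); R,_=cv2.Rodrigues(np.array(i["rvec"],float)); t=np.array(i["tvec"]).ravel()
v,u=np.mgrid[100:300,440:540] ; 
def cloud(v,u):
    q=np.c_[u.ravel(),v.ravel(),np.ones(u.size)]@np.linalg.inv(i["mtx"]).T*d[v,u].reshape(-1,1); return (q-t)@R
P=cloud(*np.mgrid[130:195,460:525]); k=P[P[:,2]>.082]; print("rim",len(k),k.min(0),k.max(0),(k.min(0)+k.max(0))/2)
for u0,v0 in [(364,235),(461,224)]:
    P=cloud(*np.mgrid[v0-16:v0+17,u0-16:u0+17]); k=P[P[:,2]>.078]; print("handle",len(k),k.min(0),k.max(0),(k.min(0)+k.max(0))/2)
E
```

```text
cork [0.6551 0.0814] [86. 87.] 1.545Traceback (most recent call last):
  File "<stdin>", line 5, in <module>
  File "h.py", line 19, in rect
    w=to_world(blob(im,col,px,r).reshape(-1,2),z,info)[:,:2]
               ~~~~^^^^^^^^^^^^^
  File "h.py", line 15, in blob
    c=max(cv2.findContours(m,cv2.RETR_EXTERNAL,cv2.CHAIN_APPROX_NONE)[0],key=cv2.contourArea)
ValueError: max() iterable argument is empty
```

```bash
sed -i 's/((50,150,40),(75,255,255))/((40,100,25),(90,255,255))/; s/((105,150,40)/((100,120,25)/; s/((5,170,50),(10,255,255))/((4,150,40),(14,255,255))/; s/(172,150,60)/(172,150,40)/;s/(0,150,60)/(0,150,40)/' h.py
python3 - <<'E'
from h import *
im=cv2.imread("pics/top0.png"); i=ctrl.camera_info("top")
hsv=cv2.cvtColor(im,cv2.COLOR_BGR2HSV)
for p in [(165,403),(146,497),(236,363),(226,460),(152,291),(150,348)]: print(p,hsv[p])
for n,c,px,z,r in [("cork","cork",(291,153),.008,25),("green","green",(403,165),.008,40),("rpad","red",(282,233),.019,35),
  ("rstamp","red",(363,236),.08,14),("bstamp","blue",(461,225),.08,14),("cup","orange",(493,163),.045,30)]:
    try: p,s,a=rect(im,i,c,px,z,r); print(n,p.round(4),np.round(s),round(a,3))
    except ValueError: print(n,"none")
_,d=ctrl.read_camera("top"); R,_=cv2.Rodrigues(np.array(i["rvec"],float)); t=np.array(i["tvec"]).ravel()
def cloud(v,u):
    q=np.c_[u.ravel(),v.ravel(),np.ones(u.size)]@np.linalg.inv(i["mtx"]).T*d[v,u].reshape(-1,1); return (q-t)@R
for n,u0,v0,r,h in [("rim",493,163,32,.082),("red",364,235,16,.078),("blue",461,224,16,.078)]:
    P=cloud(*np.mgrid[v0-r:v0+r,u0-r:u0+r]); k=P[(P[:,2]>h)&(P[:,2]<.12)]; print(n,len(k),P[:,2].max())
    if len(k): print(k.min(0).round(4),k.max(0).round(4),((k.min(0)+k.max(0))/2).round(4))
E
```

```text
(165, 403) [ 66 129  89]
(146, 497) [ 30  14 127]
(236, 363) [  1 174 114]
(226, 460) [111 151  96]
(152, 291) [ 16 126  81]
(150, 348) [105   7  69]
cork [0.6551 0.0814] [86. 87.] 1.545
green [ 0.6201 -0.1662] [84. 85.] 3.0
rpad [0.4719 0.1049] [48. 88.] 0.358
rstamp [ 0.4629 -0.0719] [21. 21.] 3.112
bstamp [ 0.4765 -0.2812] [21. 21.] 3.116
cup [ 0.6161 -0.3677] [54. 55.] 3.096
rim 164 1.342800219889209
[ 0.5809 -0.3829  0.0822] [ 0.6361 -0.327   0.0957] [ 0.6085 -0.3549  0.0889]
red 118 1.342800219889209
[ 0.4502 -0.0844  0.0791] [ 0.4751 -0.0609  0.0916] [ 0.4626 -0.0727  0.0854]
blue 117 1.342800219889209
[ 0.466  -0.2928  0.0782] [ 0.4892 -0.268   0.0906] [ 0.4776 -0.2804  0.0844]
```

```bash
python3 - <<'E'
from h import *
pick((.4719,.1049),0.001,0.358+np.pi/2,1.0,0.12)
im,_=ctrl.read_camera("wrist"); cv2.imwrite("pics/w1.png",im)
E
```

```text
t 4.2 [0.472 0.105 0.002] open 1.00 grip 0 F [-0.1  0.3 -0.2]
t 4.6 [0.472 0.105 0.002] open 0.68 grip 64 F [-0.2  0.2  6.8]
t 5.5 [0.471 0.105 0.119] open 0.69 grip 64 F [-0.1 -0.1 -1.5]
```

View pics/w1.png

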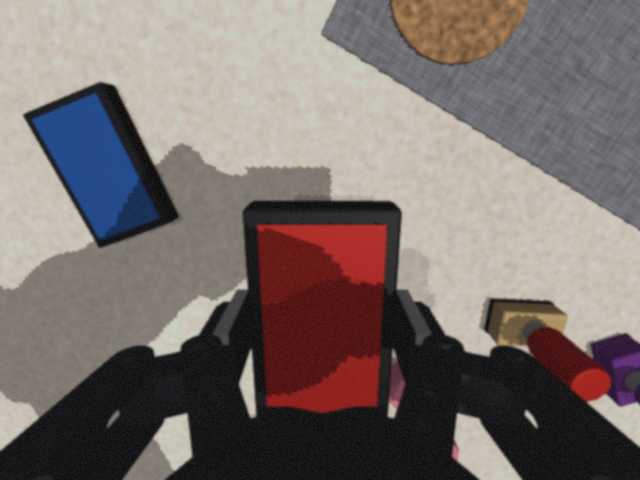

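The pad is held squarely: red face at about (322,315), edges parallel to the fingers. Next I place it and pick up the red stamp.

```bash
python3 - <<'E'
from h import *
place((.6376,-.0424),0.005,1.430,0.12)
pick((.4628,-.0722),0.046,1.43,0.6,0.15)
im,_=ctrl.read_camera("top"); cv2.imwrite("pics/t2.png",im)
p,s,a=rect(im,ctrl.camera_info("top"),"red",(345,159),.022,40); print(p,s,a)
E
```

```text
t 6.5 [ 0.636 -0.04   0.119] open 0.68 grip 64 F [-0.1  0.8 -1.5]
t 7.9 [ 0.637 -0.042  0.005] open 0.69 grip 65 F [-2.5 -0.1  3.8]
t 9.4 [ 0.637 -0.042  0.119] open 1.00 grip 0 F [-0.4  0.3 -0.1]
t 11.6 [ 0.463 -0.072  0.046] open 0.60 grip 0 F [-0.6 -0.5  0.3]
t 12.0 [ 0.463 -0.072  0.047] open 0.29 grip 58 F [ 0.3 -0.4  4.1]
t 12.8 [ 0.462 -0.072  0.149] open 0.29 grip 59 F [-0.6 -0.1 -1.6]
[ 0.63718378 -0.04101937] [48.23353958129883, 88.70343017578125] 3.002843825009428
```

View pics/t2.png

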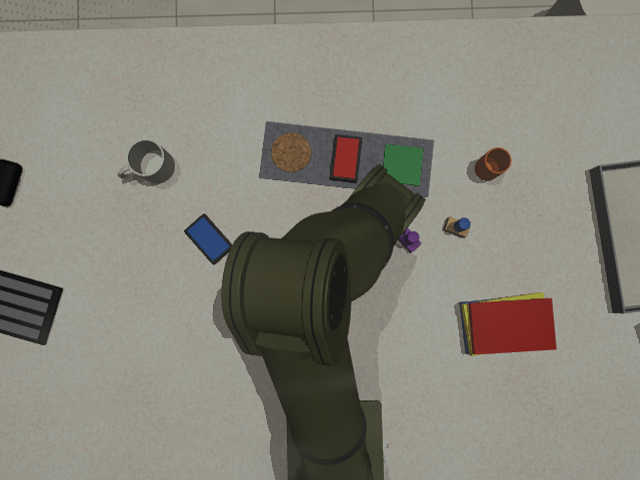

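The pad lies square on the mat, centred at px (346,158), and the real red stamp is in the gripper while the purple one stays put. Next I place the red stamp and do the blue one.

```bash
python3 - <<'E'
from h import *
place((.6374,-.0415),0.069,1.43,0.16,0.6)
pick((.4772,-.2808),0.046,1.43,0.6,0.16)
place((.6201,-.1662),0.055,1.43,0.16,0.6)
pick((.607,-.3562),0.04,1.43,1.0,0.2)
im,_=ctrl.read_camera("top"); cv2.imwrite("pics/t3.png",im)
im,_=ctrl.read_camera("scene"); cv2.imwrite("pics/s3.png",im)
E
```

```text
t 13.6 [ 0.636 -0.042  0.159] open 0.29 grip 59 F [-0.8 -0.3 -1.2]
t 14.9 [ 0.637 -0.041  0.069] open 0.30 grip 59 F [-0.9  0.2 -1.5]
t 16.2 [ 0.637 -0.041  0.159] open 0.60 grip 0 F [-0.3 -0.2  0.1]
t 18.6 [ 0.478 -0.281  0.047] open 0.60 grip 0 F [ 0.  -0.5  0.1]
t 19.0 [ 0.478 -0.281  0.047] open 0.29 grip 59 F [-0.5  0.2  5.3]
t 19.9 [ 0.477 -0.28   0.159] open 0.29 grip 59 F [-0.4 -0.6 -0.6]
t 20.6 [ 0.619 -0.166  0.159] open 0.29 grip 59 F [ 0.  -0.7 -0.3]
t 22.0 [ 0.62  -0.166  0.055] open 0.29 grip 59 F [-0.5  0.7  0.7]
t 23.4 [ 0.619 -0.166  0.159] open 0.60 grip 0 F [-0.9  0.3 -1. ]
t 26.2 [ 0.608 -0.357  0.041] open 1.00 grip 0 F [ 0.4 -0.6 -0.6]
t 26.6 [ 0.608 -0.357  0.041] open 0.65 grip 64 F [ 0.3 -0.   3.9]
t 27.8 [ 0.606 -0.356  0.199] open 0.65 grip 64 F [ 0.2 -0.3 -1.3]
```

View pics/t3.png

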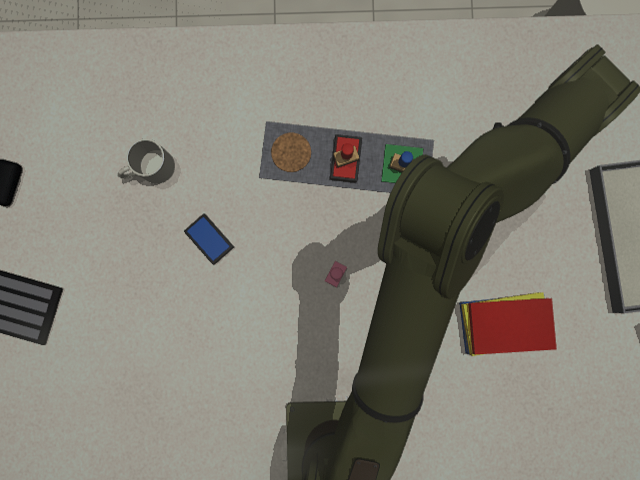

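View pics/s3.png

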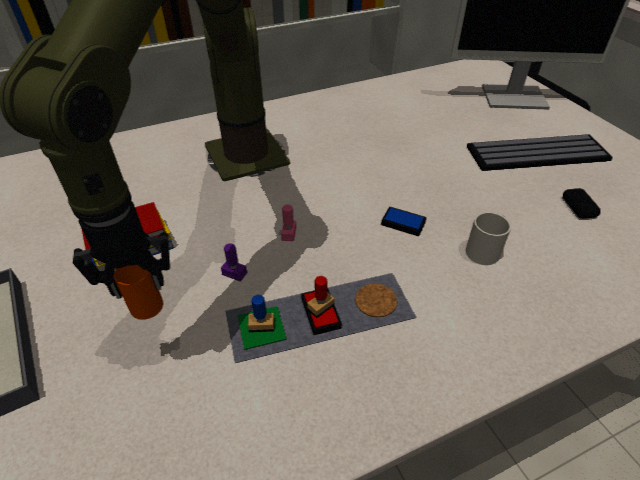

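Both stamps stand upright on their targets: red on the pad at scene px (320,295), blue on green at (260,313). The cup is held upright at (143,293). Next is placing the cup.

```bash
python3 - <<'E'
from h import *
place((.6551,.0814),0.049,1.43,0.2)
ctrl.move_to([.35,.45,.3],down(best([.35,.45,.3],1.43))); ctrl.sleep(.3); st()
im,d=ctrl.read_camera("top"); cv2.imwrite("pics/t4.png",im)
i=ctrl.camera_info("top"); R,_=cv2.Rodrigues(np.array(i["rvec"],float)); t=np.array(i["tvec"]).ravel()
v,u=np.mgrid[110:200,255:440]; q=np.c_[u.ravel(),v.ravel(),np.ones(u.size)]@np.linalg.inv(i["mtx"]).T*d[v,u].reshape(-1,1); P=(q-t)@R
for n,c,h in [("cup",(.655,.081),.088),("red",(.637,-.042),.1),("blue",(.62,-.166),.085)]:
    k=P[(P[:,2]>h)&(P[:,2]<.14)&(np.hypot(*(P[:,:2]-c).T)<.045)]; print(n,len(k),k.min(0).round(3),k.max(0).round(3),((k.min(0)+k.max(0))/2-[*c,0]).round(4))
print(rect(im,i,"red",(345,159),.022,28))
for n in ("mug","books","blue_pad"): print(n,[np.round(r["centre"],3) for r in ctrl.pinpoint(n,"top")[:2]])
im,_=ctrl.read_camera("scene"); cv2.imwrite("pics/s4.png",im)
E
```

```text
t 29.5 [0.655 0.079 0.2  ] open 0.65 grip 64 F [ 0.3 -0.2 -2.3]
t 31.2 [0.655 0.082 0.049] open 0.65 grip 64 F [-2.5  1.   3.4]
t 32.9 [0.654 0.082 0.199] open 1.00 grip 0 F [-0.6  0.8 -0.5]
t 35.0 [0.35 0.45 0.3 ] open 1.00 grip 0 F [-0.5 -0.7  0.3]
cup 158 [0.628 0.055 0.088] [0.684 0.109 0.105] [0.0008 0.001  0.0965]
red 118 [ 0.624 -0.053  0.101] [ 0.649 -0.028  0.113] [-0.0005  0.0015  0.1069]
blue 118 [ 0.608 -0.176  0.085] [ 0.632 -0.153  0.099] [-0.0002  0.0016  0.0922]
(array([ 0.66146045, -0.04450787]), [39.643821716308594, 48.03594207763672], np.float64(1.4316107397957583))
mug [array([0.632, 0.382, 0.002]), array([ 0.261, -0.378,  0.002])]
books [array([ 0.26 , -0.378,  0.003]), array([0.659, 0.08 , 0.005])]
blue_pad [array([ 0.467,  0.262, -0.001])]
```

View pics/s4.png

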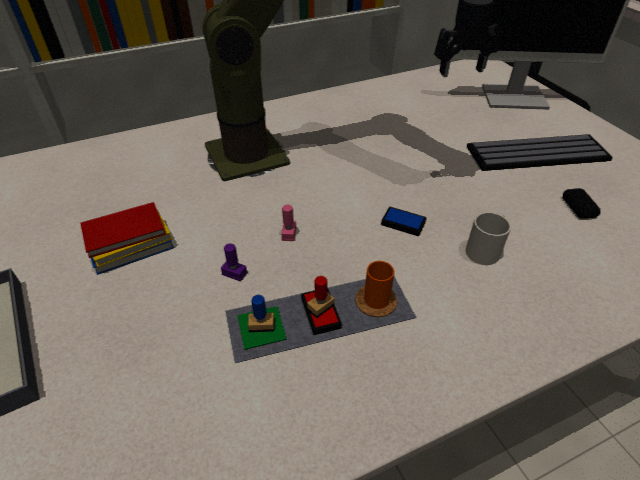

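View pics/t4.png

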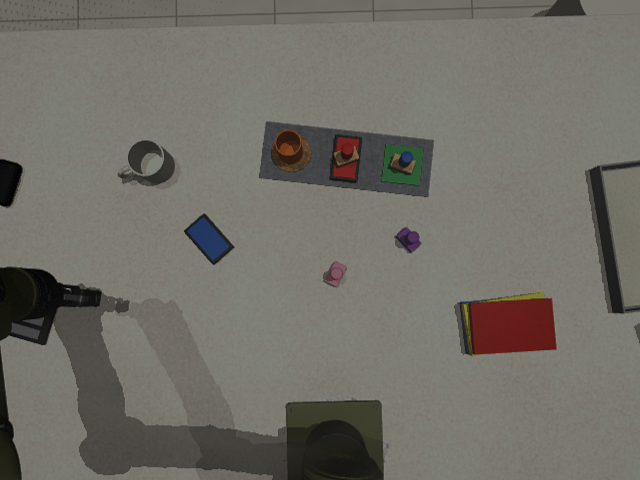

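Everything stands upright within about 2 mm of its target: cup at px (290,148), red stamp at (347,153), blue stamp at (405,161). The mug, books and blue pad are where they were.

```bash
python3 -c "
from rig import ctrl
print(ctrl.hand_in())"
```

```text
the job is handed in; nothing more can be done
None
```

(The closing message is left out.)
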